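Load the carrier through the chute and hold it ready

ROBOT

A 7-joint arm with a two-finger parallel gripper is mounted at the origin on a cart in front of the work surface, level with it; the furniture and walls round the work are solid. World frame = base frame: x ahead of the robot, y to its left, z up, the work surface at z = 0. Lengths are in m, angles in rad, forces in N, time in s.
With the tool pointing down it reaches from about 0.4 to 0.9 m from the base axis. Payload 5.5 kg.
Tool frame: the origin (TCP) lies at the very end of the fingers, on their centre line; the grasp point (between the pads) lies tcp_to_grasp behind it (tcp_to_grasp is the distance from the TCP to the grasp point, in m); y points along the fingers, z is the direction in which the jaws open and shut, and the axes are right-handed (so a half turn about y gives the same grasp; the last joint's range is limited). The gripper opens to 85 mm and grips with 20 to 120 N. Pads are 22 mm wide; open, the fingers measure 114 mm over their backs; the gripper's body (76 mm by 85 mm) begins 54 mm behind the grasp point. The pads swing forward as they close: fully open they stand 13 mm farther back than shut.
Start: joints at [-0.895, 0.501, -0.427, 1.55, 0.221, 1.138, -0.21], TCP at [0.261, 0.595, 0.231] pointing down, gripper open.
Joint ranges: [-2.88, 2.88], [-0.31, 2.03], [-1.54, 1.56], [0.2, 2.42], [-1.41, 4.55], [0.19, 2.02], [-2.57, 2.57]. Speed limits (rad/s): [2.57, 2.57, 3.14, 3.14, 3.14, 3.14, 3.14].

INTERFACE

Orientations are given as a rotation vector (axis times angle).
In Python, from cell import read_state, camera, job_done, tcp_to_grasp gives the robot as it stands.
- The arm moves only by the tool apply_moves, never from a script. Its argument "motion" is a list of rows, each a list of 6 numbers: the shift along the world's x, y, z in cm, then the turn, a rotation vector about the world's x, y, z in rad. In form: [[dx, dy, dz, wx, wy, wz], ...]. A call has 1 to 10 rows; each row is the pose to reach, as a shift and turn from the pose commanded when the call began; what a row does not reach only later rows make up. A row lasts 1/12 s, in which the tool goes at most 41.7 mm and 7.16 degrees, less where a joint would pass 70% of its speed; a pose out of reach is approached as far as the arm can. A call with a gripper value outside its range is refused whole. "grip" is the gripper's target within -1 to 1 (shut at 1, half-way at 0, fully open at -1), set as the call begins (left out, the last holds). The fingers move at their own pace and stop on an object; the grip force is fixed at half the most. Time passes only in rows, so rows that repeat a pose let the fingers close. It gives the time, the measured TCP pose, the force and the opening at its end, in the units of the state.
- read_state(): the state, without advancing time (a new reading comes with each control period).
- camera(name): name is "scene" or "top" or "wrist"; returns a dict with "image" (420x560x3 uint8, blue, green, red), "mtx" (3x3 intrinsics, pixels), "k1" (the pictures are not rectified: a ray, as slopes to the right and down, at radius r is drawn at 1 + k1 r^2 times it, then the intrinsics apply), "origin" and "orientation" of the camera in the world. Camera axes: x right, y down, z forward; pixel columns grow to the right and rows downward; lengths in m; the calibration is good to about 2 mm. A picture is of the moment at which its call begins. There is no depth.
- job_done(): hands the job in, once; it reports no verdict.
The state is a dict: "clock": time; "joints": joint angles; "joint_vel": joint speeds; "joint_efforts": joint torques, N m; "ee_pos": TCP position; "eef_rot": TCP orientation; "wrist_force": force on the tool from outside, world axes, zero at the start; "ft_torque": the same for the moment, N m; "gripper_width": finger opening in m.
Only numpy, scipy, OpenCV 4.12 (cv2) and the standard library are available. Lean on these libraries where they do the work, as an engineer would, in place of code of your own. Each camera call takes 0.05 s, during which the arm holds its last target.

TASK

Pick up the black bin and tip its five white posts into the mouth of the sheet-metal loading chute, with the bin's lip close over the mouth, so that they all slide down into the aluminium carrier tray; then stand the empty bin upright on the bench and let go of it. Draw the carrier out from under the chute's lip along its rails, lift it by its arch handle until its underside is some 15 cm above the bench, near the chute, and finish while holding it there, level and still with all five posts in it, ready for a colleague to take over. Leave the tin, timer, screwdriver and marker where they lie.

Things in the scene. Friction and masses are not known exactly. Their poses are not given: they have to be found in the camera images.
- bin_center (a point): Centre of the black plastic bin, half-way up (21 mm). Bin: 58 mm wide (its y), 120 long (its x), 42 high, walls 3, 0.1 to 0.2 kg, on the bench, five posts loose in it. Its -x end is open: the floor's last 25 mm rise to a pouring lip, over which the posts slide out when the bin is tipped some 45 degrees. Side walls flat, upright, full height from x = -35 to +60: grip across them.
- bin_lip (a point): Middle of the bin's pouring lip: its front edge, 60 mm from the bin's centre along its -x and 8 mm above its underside.
- chute: Sheet-metal loading chute, fixed to the bench; origin on the bench. Base plate 6 mm thick, x -75 to +75, y -160 to +110 mm. Hopper: on legs, rim at z = 190, x -67 to +67, y -8 to +114. In it a floor falls at 35 degrees to -y. In front (-y) stands the carrier on the plate, between rails 18 mm high (inner faces x = +-58.5, y -133 to -33), the -y end open.
- mouth (a point): Centre of the hopper's open mouth, at rim height (190 mm above the bench); opening 106 mm along the chute's x, 104 mm along its y, flared some 10 mm wider at the rim. Posts put in here slide down into the carrier by themselves within a second or so.
- chute_lip (a point): Middle of the lower edge of the chute's sloping floor, which hangs over the carrier: 45 mm from the chute's origin along its -y, 52 mm above the bench (underside); it runs along x from -53 to +53 mm.
- carrier_handle (a point): Centre of the carrier's grip bar: 14 x 14 mm, 100 mm free along its x, 88 mm above the tray's underside. Carrier: open aluminium tray 112 (x) x 100 (y) x 36 mm high, walls 3, 0.2 to 0.33 kg, bar fixed over its middle. At the start axes as the chute's; its rear wall is 9 to 17 mm under the chute's lip (10 mm free above): draw it 20 mm or more along the chute's -y before lifting.
- carrier_base (a point): Centre of the underside of the carrier, 88 mm below the grip bar's centre; z up.
- post0_center (a point): Centre of a white plastic locating post, a slippery cylinder 15 mm thick and 26 mm long, 12 g (one of five alike); its z is the post's axis.
- post1_center (a point): Centre of a white plastic locating post, a slippery cylinder 15 mm thick and 26 mm long, 12 g (one of five alike); its z is the post's axis.
- post2_center (a point): Centre of a white plastic locating post, a slippery cylinder 15 mm thick and 26 mm long, 12 g (one of five alike); its z is the post's axis.
- post3_center (a point): Centre of a white plastic locating post, a slippery cylinder 15 mm thick and 26 mm long, 12 g (one of five alike); its z is the post's axis.
- post4_center (a point): Centre of a white plastic locating post, a slippery cylinder 15 mm thick and 26 mm long, 12 g (one of five alike); its z is the post's axis.
- screw_tin: closed round white tin, 64 mm across, 25 mm high; bystander, origin at the centre of its underside
- stopwatch: small grey timer, 50 x 62 x 19 mm; bystander, origin at the centre of its underside
- driver_cross: screwdriver, 167 mm long, 18 mm thick, lying along its own y; bystander, origin under its middle
- marker_black: marker pen, 135 mm long, 14 mm thick, lying along its own y; bystander, origin under its middle

How it is judged:
By the outcome, as a careful person would: the job done as asked, in the order asked, and still so for the second after the job is handed in, while the arm keeps its last pose, push and grip.
It also fails if it takes over 64 s, if anything falls off the work surface, if the arm or the gripper's body presses on something with over 40 N, if the wrist force passes 120 N, or if a joint passes its speed limit or range.

## Working session

There is one attempt and no reset: what is moved stays moved. The work goes in short steps, Python scripts to look and compute and a tool call to move; the robot and the scene stay as the last step left them, time stands still between calls to the robot, and variables do not carry over. Pictures are saved under pics/ and viewed, and the job is handed in when it is done.

Besides the shell and the picture viewer there is one more tool, called after "Emit:" as name(argument=value, ...) on one line, values as JSON. apply_moves: Moves the arm, as the interface text tells. Its arguments: {"type":"object","properties":{"motion":{"type":"array"},"grip":{"type":"number"}},"required":["motion"]}

```bash
ls; mkdir -p pics; python3 - <<'E'
from cell import read_state,camera,tcp_to_grasp
import cv2,numpy as np
print(tcp_to_grasp); s=read_state(); print(s)
for n in ["scene","top","wrist"]:
    c=camera(n); cv2.imwrite(f"pics/{n}0.png",c["image"]); print(n,{k:v for k,v in c.items() if k!="image"})
E
```

```text
pics
0.0187
{'clock': 0.0, 'joints': array([-0.89480911,  0.50185391, -0.42676807,  1.55144501,  0.22081052,
        1.13832029, -0.21029148]), 'joint_vel': array([ 0.00045058,  0.00014645,  0.00099079, -0.00110355,  0.00028195,
        0.00022142, -0.00078318]), 'joint_efforts': array([ 3.58464746e-06, -5.69509006e+01, -5.81637472e+00, -2.80935574e+01,
        1.05940123e-02,  1.20429840e-02, -5.08195043e-06]), 'ee_pos': array([0.26053468, 0.59473881, 0.2302556 ]), 'eef_rot': array([-1.54836648,  0.32418728, -0.32348168]), 'wrist_force': array([ 0.01329716,  0.28368357, -0.7912028 ]), 'ft_torque': array([0.02229748, 0.00112347, 0.00217948]), 'gripper_width': 0.0854078063122099}
scene {'mtx': array([[482.74368856,   0.        , 280.82785403],
       [  0.        , 482.74368856, 206.46904374],
       [  0.        ,   0.        ,   1.        ]]), 'k1': -0.01623505934912267, 'origin': array([-0.45548127, -0.35789256,  0.63877208]), 'orientation': array([-1.75150911,  1.09646225, -0.71527847])}
top {'mtx': array([[537.34490133,   0.        , 279.79555144],
       [  0.        , 537.34490133, 206.32576534],
       [  0.        ,   0.        ,   1.        ]]), 'k1': -0.014109884249556557, 'origin': array([0.38118832, 0.13346902, 1.3248206 ]), 'orientation': array([-2.18236659,  2.1251737 , -0.15694558])}
wrist {'mtx': array([[351.92821019,   0.        , 282.91975234],
       [  0.        , 351.92821019, 202.58703464],
       [  0.        ,   0.        ,   1.        ]]), 'k1': -0.06558635574277913, 'origin': array([0.19212426, 0.62468602, 0.37307661]), 'orientation': array([2.41360458, 1.57634999, 0.23229592])}
```

View pics/top0.png

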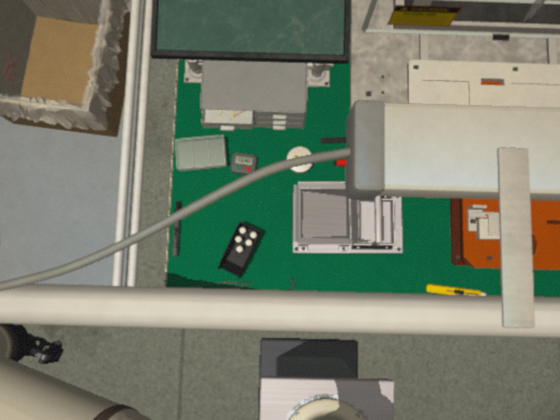

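View pics/scene0.png

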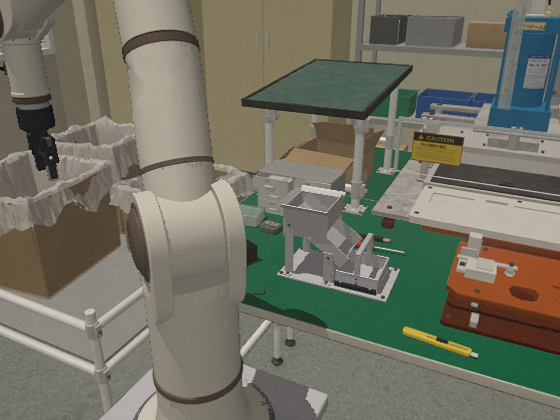

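View pics/wrist0.png

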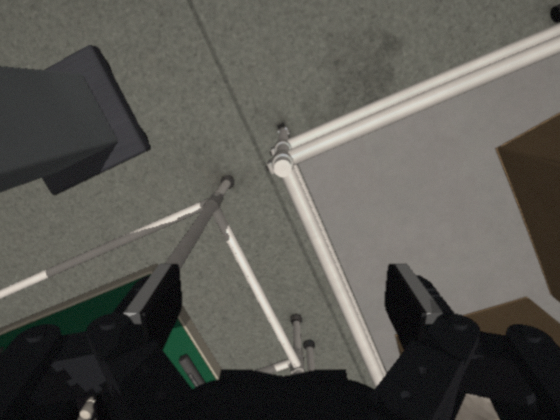

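```bash
cat > h.py <<'E'
import numpy as np,cv2
from scipy.spatial.transform import Rotation as R
from cell import *
def dirs(c,uv):
    K=c["mtx"];d=np.array([c["k1"],0,0,0,0.])
    p=np.array(uv,float).reshape(-1,1,2)
    n=cv2.undistortPoints(p,K,d).reshape(-1,2)
    return (R.from_rotvec(c["orientation"]).as_matrix()@np.c_[n,np.ones(len(n))].T).T
def onz(c,uv,z):
    d=dirs(c,uv);o=c["origin"];z=np.broadcast_to(np.asarray(z,float),(len(d),))
    return o+d*((z-o[2])/d[:,2])[:,None]
def proj(c,P):
    P=np.array(P,float).reshape(-1,3)
    M=R.from_rotvec(c["orientation"]).as_matrix()
    q=(P-c["origin"])@M; n=q[:,:2]/q[:,2:]; r2=(n**2).sum(1,keepdims=True)
    n=n*(1+c["k1"]*r2); return n@np.diag(np.diag(c["mtx"])[:2])+c["mtx"][:2,2]
def crop(img,x0,y0,x1,y1,f,name):
    cv2.imwrite(name,cv2.resize(img[y0:y1,x0:x1],None,fx=f,fy=f,interpolation=cv2.INTER_CUBIC))
E
python3 - <<'E'
import cv2
from h import crop
t=cv2.imread("pics/top0.png"); s=cv2.imread("pics/scene0.png")
crop(t,200,200,300,290,8,"pics/t_bin.png") if 0 else crop(t,205,210,280,285,8,"pics/t_bin.png")
crop(t,280,170,412,262,6,"pics/t_chute.png")
crop(s,265,175,415,305,5,"pics/s_chute.png")
E
```

```text
(no output)
```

View pics/t_bin.png

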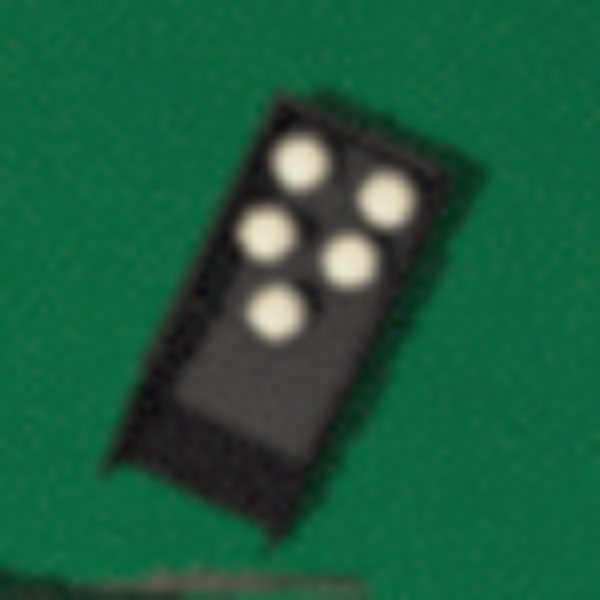

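View pics/t_chute.png

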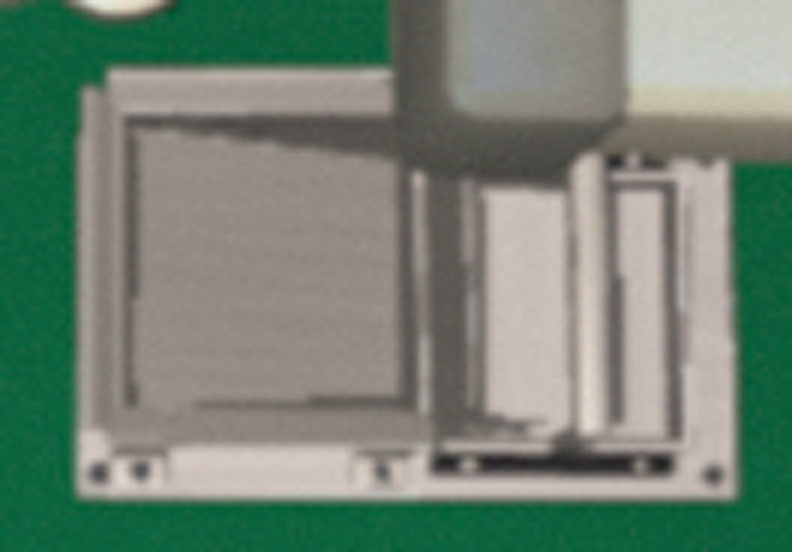

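View pics/s_chute.png

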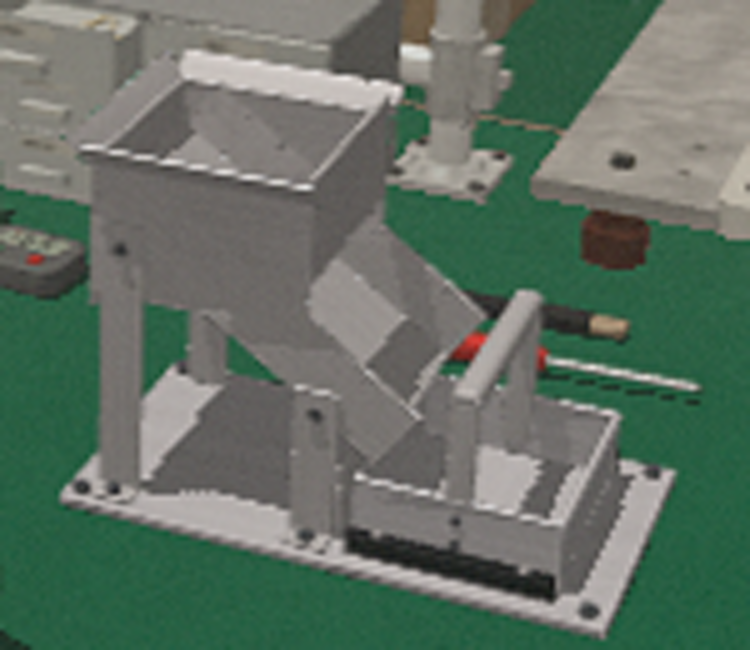

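```bash
python3 - <<'E'
from h import *
from scipy.optimize import least_squares
T=camera("top");S=camera("scene")
t=lambda x,y:(280+x/6,170+y/6); s=lambda x,y:(265+x/5,175+y/5)
obs=[(T,t(78,498),(-75,110,6)),(T,t(738,498),(-75,-160,6)),(S,s(62,500),(-75,110,6)),(S,s(605,632),(-75,-160,6)),(S,s(675,470),(75,-160,6)),
(S,s(82,152),(-67,114,190)),(S,s(312,188),(-67,-8,190)),(S,s(402,92),(67,-8,190)),(T,t(106,70),(67,114,190))]
def f(p,full=False):
    c,q=np.cos(p[2]),np.sin(p[2]); r=[]
    for cam,uv,P in obs:
        P=np.array(P)/1000; W=[p[0]+c*P[0]-q*P[1],p[1]+q*P[0]+c*P[1],P[2]]
        r.append(proj(cam,W)[0]-np.array(uv))
    r=np.array(r); return r if full else r.ravel()
o=least_squares(f,[.5,.0,0],loss="soft_l1"); print(o.x); print(f(o.x,True).round(1))
c,q=np.cos(o.x[2]),np.sin(o.x[2]); L=lambda x,y:(o.x[0]+c*x-q*y,o.x[1]+q*x+c*y)
print("mouth",L(0,.053))
b=lambda x,y:(205+x/8,210+y/8)
print("posts",onz(T,[b(300,163),b(387,198),b(267,235),b(350,262),b(276,312)],.029).round(4))
print("rim closed L,R",onz(T,[b(278,97),b(447,165)],.042).round(4))
print("lip L,R",onz(T,[b(108,470),b(272,545)],.01).round(4))
print("handle ends z~.101", onz(T,[t(590,155),t(592,430)],.101))
print("handle scene", onz(S,[s(463,395),s(528,297)],.101))
E
```

```text
[ 0.52726072 -0.02213225  0.01937669]
[[ 1.4 -0.4]
 [ 1.3  0.4]
 [-0.3 -1. ]
 [ 0.6 -0.1]
 [ 0.7  0.2]
 [-4.4 -1.8]
 [-0.3  0.5]
 [ 0.2 -1.3]
 [-1.8  0.2]]
mouth (np.float64(0.526233819831204), np.float64(0.030857802856791804))
posts [[0.4993 0.2139 0.029 ]
 [0.4895 0.1873 0.029 ]
 [0.4773 0.2231 0.029 ]
 [0.4698 0.1978 0.029 ]
 [0.4542 0.2196 0.029 ]]
rim closed L,R [[0.5178 0.2204 0.042 ]
 [0.4987 0.1691 0.042 ]]
lip L,R [[0.406  0.2701 0.01  ]
 [0.3848 0.2195 0.01  ]]
handle ends z~.101 [[ 0.58120148 -0.101254    0.101     ]
 [ 0.47522513 -0.10210648  0.101     ]]
handle scene [[ 0.46827414 -0.10539549  0.101     ]
 [ 0.57382221 -0.10477208  0.101     ]]
```

```bash
python3 - <<'E'
from h import *
S=camera("scene");T=camera("top")
for y in (.4,.2,0,-.2):
    print(y,[ (z,proj(S,[.3,y,z])[0].round().tolist()) for z in (.6,.8,.9,1.)])
# tube position on top image at different z
for z in (.8,.9,1.0,1.1,1.2): print(z,onz(T,[(150,293),(150,320),(400,305),(353,150),(353,190)],z)[:,:2].round(3).tolist())
s=read_state(); M=R.from_rotvec(s["eef_rot"]).as_matrix(); print(M.round(3))
w=camera("wrist"); print(M.T@(w["origin"]-s["ee_pos"])) 
E
```

```text
0.4 [(0.6, [99.0, 12.0]), (0.8, [83.0, -107.0]), (0.9, [74.0, -175.0]), (1.0, [65.0, -249.0])]
0.2 [(0.6, [183.0, 14.0]), (0.8, [174.0, -118.0]), (0.9, [169.0, -193.0]), (1.0, [163.0, -277.0])]
0 [(0.6, [284.0, 17.0]), (0.8, [285.0, -129.0]), (0.9, [286.0, -215.0]), (1.0, [287.0, -310.0])]
-0.2 [(0.6, [409.0, 21.0]), (0.8, [425.0, -144.0]), (0.9, [435.0, -241.0]), (1.0, [445.0, -351.0])]
0.8 [[0.366, 0.253], [0.341, 0.252], [0.361, 0.012], [0.513, 0.058], [0.472, 0.058]]
0.9 [[0.369, 0.23], [0.348, 0.229], [0.365, 0.035], [0.488, 0.073], [0.455, 0.072]]
1.0 [[0.372, 0.207], [0.356, 0.207], [0.369, 0.058], [0.463, 0.087], [0.437, 0.087]]
1.1 [[0.375, 0.185], [0.364, 0.184], [0.372, 0.081], [0.438, 0.101], [0.42, 0.101]]
1.2 [[0.378, 0.162], [0.372, 0.162], [0.376, 0.105], [0.412, 0.116], [0.403, 0.116]]
[[ 0.916 -0.     0.401]
 [-0.401 -0.     0.916]
 [-0.    -1.    -0.   ]]
[-0.07466928 -0.14273161 -0.00032183]
```

Emit:
apply_moves(motion=[[2, -3.3, 0, 0.01, 0.03, 0], [4, -6.6, 0, 0.02, 0.05, 0], [6, -10, 0, 0.03, 0.08, 0], [8, -13.3, 0, 0.05, 0.11, 0], [10, -16.7, 0, 0.06, 0.14, 0], [12, -20, 0, 0.07, 0.16, 0], [14, -23.3, 0, 0.08, 0.19, 0], [16, -26.7, 0, 0.1, 0.22, 0], [18, -30, 0, 0.11, 0.25, 0], [20, -33.4, 0, 0.12, 0.27, 0]], grip=-1)

```text
clock: 1.23
ee_pos: [0.4619, 0.2594, 0.2316]
eef_rot: [-1.471, 0.545, -0.092]
wrist_force: [1.0, 0.9, 0.3]
gripper_width: 0.0855
```

Emit:
apply_moves(motion=[[2, -3.2, -1, 0.01, 0.03, 0], [3.5, -6, -3, 0.02, 0.05, 0], [3.5, -6, -3, 0.02, 0.05, 0], [3.5, -6, -3, 0.02, 0.05, 0]])

```text
clock: 1.57
ee_pos: [0.4965, 0.198, 0.1995]
eef_rot: [-1.459, 0.591, -0.053]
wrist_force: [-0.2, 1.2, 0.7]
gripper_width: 0.0855
```

```bash
python3 - <<'E'
from h import *
s=read_state(); print(s["joints"].round(3),s["ee_pos"],R.from_rotvec(s["eef_rot"]).as_matrix().round(3),s["wrist_force"])
for n in ["scene","top","wrist"]:
    c=camera(n); cv2.imwrite(f"pics/{n}1.png",c["image"])
E
```

```text
[-0.033  0.503 -0.336  1.662 -0.084  1.259  0.837] [0.49653982 0.1979614  0.19946962] [[ 0.857 -0.315  0.407]
 [-0.383  0.137  0.913]
 [-0.344 -0.939 -0.003]] [-0.20537537  1.16015223  0.71442017]
```

View pics/wrist1.png

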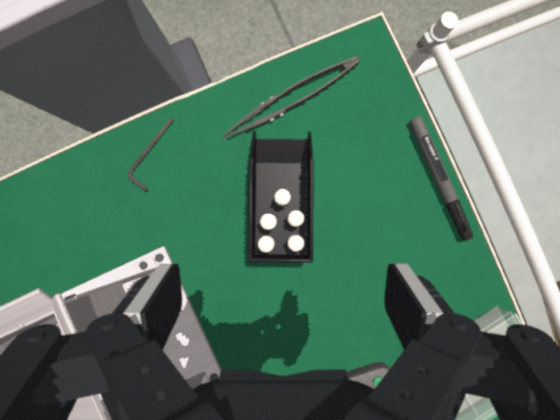

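View pics/scene1.png

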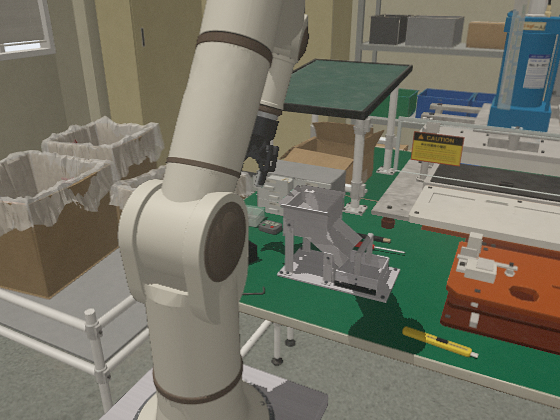

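```bash
python3 - <<'E'
from h import *
crop(cv2.imread("pics/wrist1.png"),230,120,330,275,5,"pics/w1c.png")
E
```

```text
(no output)
```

View pics/w1c.png

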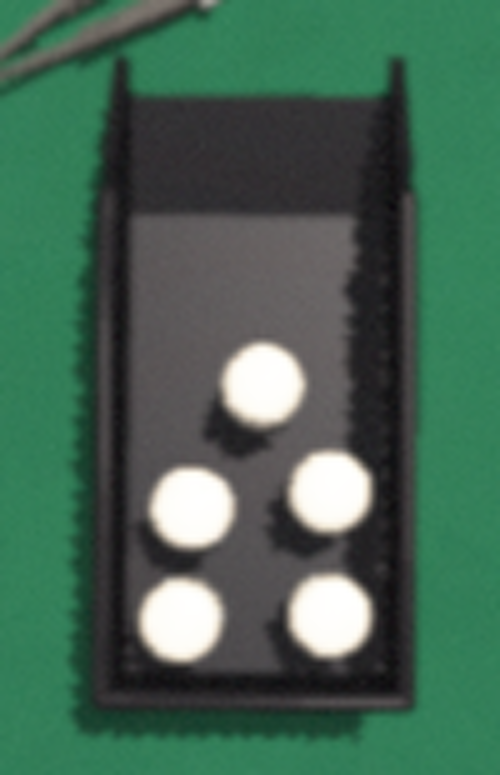

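```bash
python3 - <<'E'
from h import *
w=camera("wrist")
c=lambda x,y:(230+x/5,120+y/5)
A=onz(w,[c(95,705),c(413,705),c(103,190),c(413,192)],.042);print(A.round(4))
L=onz(w,[c(133,97),c(388,97)],.008);print(L.round(4),L.mean(0))
d=A[:2].mean(0)-A[2:].mean(0);y=np.arctan2(d[1],d[0]);print("len",np.linalg.norm(d),"yaw",y,"w",np.linalg.norm(A[0]-A[1]),np.linalg.norm(A[2]-A[3]))
e=np.array([np.cos(y),np.sin(y)]); print("center", A[:2].mean(0)[:2]-.06*e, "from lip",L.mean(0)[:2]+.06*e)
E
```

```text
[[0.496  0.169  0.042 ]
 [0.519  0.2216 0.042 ]
 [0.4105 0.2075 0.042 ]
 [0.4336 0.2594 0.042 ]]
[[0.3884 0.2202 0.008 ]
 [0.4092 0.2678 0.008 ]] [0.39882838 0.24399282 0.008     ]
len 0.09359797713430038 yaw -0.4195201561829729 w 0.05745721403980809 0.0568417837378938
center [0.45270064 0.21974713] from lip [0.45362545 0.21955349]
```

Emit:
apply_moves(motion=[[-0.5, 0.3, -3, 0, 0, 0], [-1.2, 0.6, -6, 0, 0, 0], [-2, 1, -9.5, 0, 0, 0], [-2.5, 1.3, -12, 0, 0, 0], [-2.5, 1.3, -12, 0, 0, 0], [-2.5, 1.3, -12, 0, 0, 0]])

```text
clock: 2.27
ee_pos: [0.4693, 0.2158, 0.0815]
eef_rot: [-1.459, 0.584, -0.046]
wrist_force: [0.7, -0.3, 1.2]
gripper_width: 0.0852
```

```bash
python3 - <<'E'
from h import *
s=read_state(); print(s["joints"].round(3),s["ee_pos"],R.from_rotvec(s["eef_rot"]).as_matrix().round(3),s["wrist_force"])
c=camera("wrist"); cv2.imwrite("pics/wrist2.png",c["image"])
E
```

```text
[-0.073  0.625 -0.332  1.785 -0.061  1.013  0.829] [0.46930524 0.21579214 0.08151002] [[ 0.861 -0.316  0.399]
 [-0.374  0.136  0.917]
 [-0.344 -0.939 -0.001]] [ 0.65431163 -0.32064201  1.20575668]
```

View pics/wrist2.png

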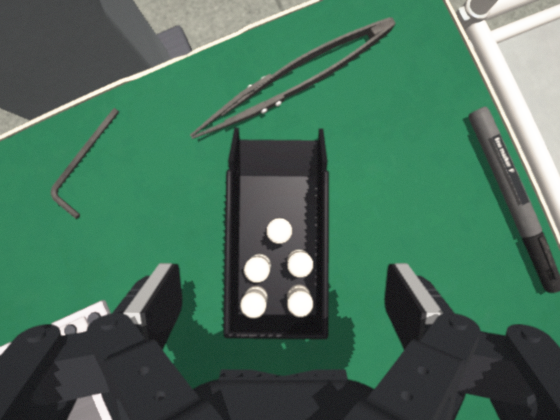

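Emit:
apply_moves(motion=[[-0.4, 0.1, -2.4, 0, 0, 0], [-0.9, 0.2, -4.6, 0, 0, 0], [-1.2, 0.3, -6, 0, 0, 0], [-1.4, 0.3, -6.9, 0, 0, 0], [-1.4, 0.3, -6.9, 0, 0, 0], [-1.4, 0.3, -6.9, 0, 0, 0]])

```text
clock: 2.82
ee_pos: [0.4582, 0.2178, 0.0136]
eef_rot: [-1.457, 0.583, -0.052]
wrist_force: [0.6, 0.4, -0.4]
gripper_width: 0.0853
```

Emit:
apply_moves(motion=[[0, 0, 0, 0, 0, 0], [0, 0, 0, 0, 0, 0], [0, 0, 0, 0, 0, 0], [0, 0, 0, 0, 0, 0], [0, 0, 0, 0, 0, 0], [0, 0, 0, 0, 0, 0], [0, 0, 0, 0, 0, 0]], grip=1)

```text
clock: 3.4
ee_pos: [0.4582, 0.2176, 0.0138]
eef_rot: [-1.457, 0.583, -0.052]
wrist_force: [1.2, -0.7, 6.3]
gripper_width: 0.057
```

```bash
python3 - <<'E'
from h import *
s=read_state(); print(s["joints"].round(3),s["ee_pos"],R.from_rotvec(s["eef_rot"]).as_matrix().round(3),s["wrist_force"],s["gripper_width"])
c=camera("wrist"); cv2.imwrite("pics/wrist3.png",c["image"])
E
```

```text
[-0.089  0.716 -0.319  1.827 -0.044  0.876  0.83 ] [0.45823818 0.21762806 0.01379856] [[ 0.861 -0.311  0.402]
 [-0.377  0.138  0.916]
 [-0.34  -0.94   0.001]] [ 1.24537292 -0.71629991  6.31900873] 0.05696989300461072
```

View pics/wrist3.png

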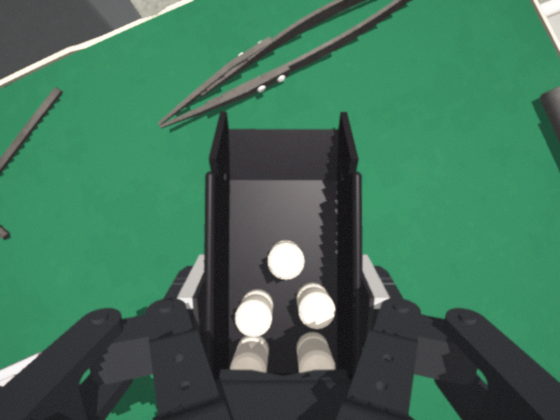

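```bash
python3 - <<'E'
from h import *
T=camera("top");S=camera("scene")
print("shelf edge z.3,.4,.5",[onz(T,[(155,57),(347,60)],z)[:,:2].round(3).tolist() for z in(.3,.4,.5)])
for z in (.3,.35,.4,.45,.5): print(z,onz(S,[(246,105),(359,116),(412,67)],z).round(3)[:,:2].tolist())
print("drawers",[onz(T,[(202,125),(305,128)],z)[:,:2].round(3).tolist() for z in(.1,.15)])
E
```

```text
shelf edge z.3,.4,.5 [[[0.818, 0.384], [0.823, -0.0]], [[0.775, 0.36], [0.78, 0.013]], [[0.733, 0.335], [0.737, 0.026]]]
0.3 [[0.899, 0.419], [0.919, 0.047], [2.018, 0.119]]
0.35 [[0.699, 0.304], [0.716, -0.013], [1.653, 0.049]]
0.4 [[0.499, 0.19], [0.513, -0.073], [1.288, -0.021]]
0.45 [[0.299, 0.075], [0.311, -0.133], [0.923, -0.092]]
0.5 [[0.099, -0.04], [0.108, -0.192], [0.558, -0.162]]
drawers [[[0.738, 0.313], [0.738, 0.071]], [[0.724, 0.306], [0.723, 0.074]]]
```

Emit:
apply_moves(motion=[[0, 0, 1, 0, 0, 0], [0, 0, 2.5, 0, 0, 0], [0, 0, 4.5, 0, 0, 0], [0, 0, 7, 0, 0, 0], [0, 0, 10, 0, 0, 0], [0, 0, 13, 0, 0, 0], [0, 0, 16, 0, 0, 0], [0, 0, 19, 0, 0, 0], [0, 0, 22, 0, 0, 0], [0, 0, 22, 0, 0, 0]])

```text
clock: 4.38
ee_pos: [0.4595, 0.219, 0.2388]
eef_rot: [-1.455, 0.576, -0.056]
wrist_force: [1.4, 0.8, -1.3]
gripper_width: 0.0573
```

Emit:
apply_moves(motion=[[0.4, -0.5, 0.2, 0, 0, 0.02], [1.2, -1.5, 0.5, 0, 0, 0.05], [2.4, -3, 0.5, 0, 0, 0.09], [3.9, -4.8, 0.5, 0, 0, 0.14], [5.5, -6.8, 0.5, 0, 0, 0.19], [7.1, -8.8, 0.5, 0, 0, 0.24], [8.7, -10.8, 0.5, 0, 0, 0.29], [10.3, -12.8, 0.5, 0, 0, 0.33], [11.7, -14.5, 0.5, 0, 0, 0.37], [12.9, -16, 0.5, 0, 0, 0.4]])

```text
clock: 5.22
ee_pos: [0.5858, 0.055, 0.2353]
eef_rot: [-1.552, 0.286, 0.268]
wrist_force: [0.3, 1.0, -2.4]
gripper_width: 0.0572
```

Emit:
apply_moves(motion=[[0.9, -1.1, 0, 0, 0, 0.02], [1.6, -1.9, 0, 0, 0, 0.03], [2.0, -2.4, 0, 0, 0, 0.04], [2.1, -2.5, 0, 0, 0, 0.04], [2.1, -2.5, 0, 0, 0, 0.04], [2.1, -2.5, 0, 0, 0, 0.04]])

```text
clock: 5.72
ee_pos: [0.6061, 0.0334, 0.2372]
eef_rot: [-1.557, 0.253, 0.297]
wrist_force: [0.4, 0.0, -2.9]
gripper_width: 0.0571
```

```bash
python3 - <<'E'
from h import *
s=read_state(); print(s["joints"].round(3),s["ee_pos"],R.from_rotvec(s["eef_rot"]).as_matrix().round(3),s["wrist_force"],s["gripper_width"])
for n in ["wrist","top","scene"]: c=camera(n); cv2.imwrite(f"pics/{n}4.png",c["image"])
crop(cv2.imread("pics/scene4.png"),230,100,430,260,4,"pics/s4c.png")
E
```

```text
[ 0.113  0.646 -0.322  1.335  0.139  1.537  1.389] [0.60614009 0.0334168  0.23715264] [[ 0.939 -0.343 -0.028]
 [ 0.026 -0.009  1.   ]
 [-0.343 -0.939  0.001]] [ 0.40068492  0.04350965 -2.91725395] 0.05713964126292385
```

View pics/wrist4.png

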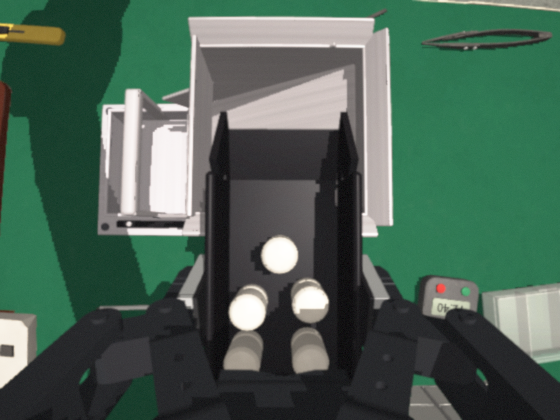

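View pics/s4c.png

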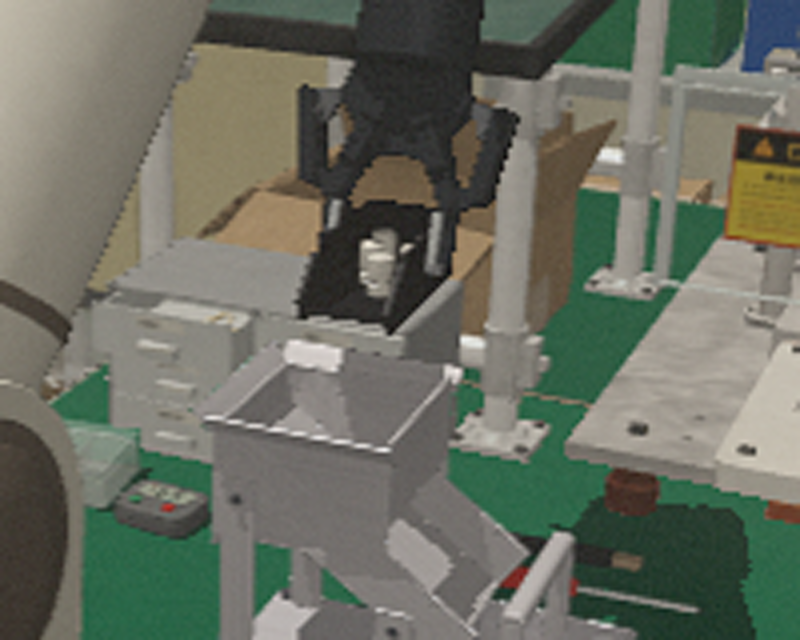

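View pics/top4.png

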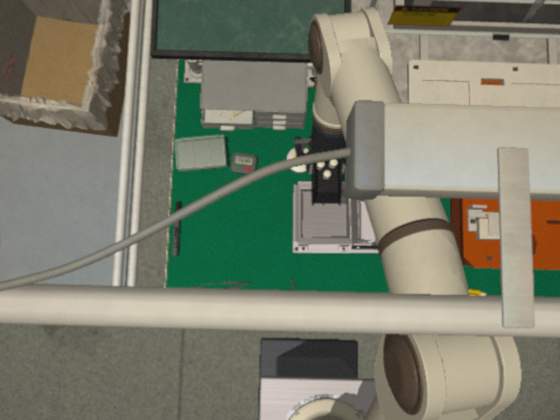

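```bash
python3 - <<'E'
from h import *
c=camera("wrist")
crop(c["image"],170,0,410,240,3,"pics/w4c.png")
P=onz(c,[(190,18),(388,30),(392,225),(188,235)],.19);print(P.round(4))
ex,ey=.0194,1
# predicted rim corners and opening
o=np.array([.52726,-.02213]);q=.0194
for P in [(67,-8),(67,114),(-67,114),(-67,-8),(53,1),(53,105),(-53,105),(-53,1)]:
    x,y=P[0]/1e3,P[1]/1e3; W=[o[0]+x-q*y,o[1]+q*x+y,.19]; print(P,np.round(W,4),proj(c,W).round(1))
E
```

```text
[[ 0.4606 -0.0288  0.19  ]
 [ 0.4651  0.0943  0.19  ]
 [ 0.5854  0.0969  0.19  ]
 [ 0.5945 -0.0234  0.19  ]]
(67, -8) [ 0.5944 -0.0288  0.19  ] [[178.9 234.5]]
(67, 114) [0.592  0.0932 0.19  ] [[385.6 236.1]]
(-67, 114) [0.458  0.0906 0.19  ] [[382.   19.1]]
(-67, -8) [ 0.4604 -0.0314  0.19  ] [[185.8  17.8]]
(53, 1) [ 0.5802 -0.0201  0.19  ] [[194.5 211. ]]
(53, 105) [0.5782 0.0839 0.19  ] [[370.4 212.3]]
(-53, 105) [0.4722 0.0818 0.19  ] [[368.1  40. ]]
(-53, 1) [ 0.4742 -0.0222  0.19  ] [[199.3  38.8]]
```

View pics/w4c.png

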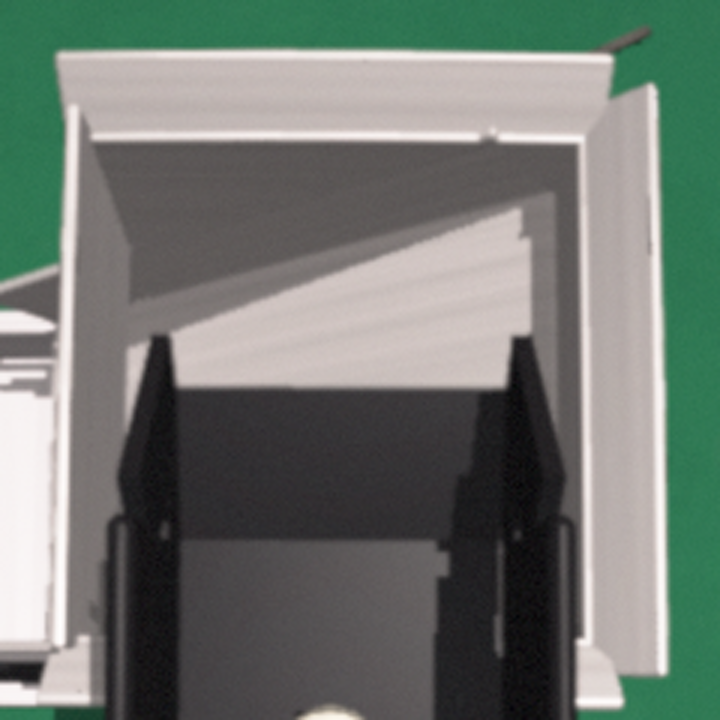

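Emit:
apply_moves(motion=[[-0.1, 0, 0.2, 0, -0.1, 0], [-0.25, 0, 0.5, 0, -0.2, 0], [-0.5, 0, 0.7, 0.01, -0.3, 0], [-0.75, 0, 0.9, 0.01, -0.4, 0], [-0.9, 0, 1.0, 0.01, -0.45, 0], [-1.1, 0, 1.1, 0.01, -0.5, 0], [-1.3, 0, 1.1, 0.01, -0.55, 0], [-1.5, 0, 1.2, 0.01, -0.6, 0], [-1.7, 0, 1.3, 0.01, -0.65, 0], [-1.9, 0, 1.3, 0.02, -0.7, 0]])

```text
clock: 6.75
ee_pos: [0.5873, 0.0334, 0.2512]
eef_rot: [-1.547, -0.3, -0.255]
wrist_force: [-0.6, -1.0, -1.4]
gripper_width: 0.0572
```

```bash
python3 - <<'E'
from h import *
s=read_state(); print(s["joints"].round(3),s["ee_pos"],R.from_rotvec(s["eef_rot"]).as_matrix().round(3),s["wrist_force"],s["gripper_width"])
for n in ["wrist","scene"]: c=camera(n); cv2.imwrite(f"pics/{n}5.png",c["image"])
a=cv2.imread("pics/scene5.png")[80:240,230:430]; b=cv2.imread("pics/wrist5.png")
cv2.imwrite("pics/m5.png",np.hstack([cv2.resize(a,(400,320)),cv2.resize(b,(400,320))]))
E
```

```text
[ 0.21   0.156 -0.362  2.005  0.154  0.644  1.353] [0.58725752 0.03336982 0.25118263] [[ 0.938  0.347 -0.029]
 [ 0.027  0.011  1.   ]
 [ 0.347 -0.938  0.001]] [-0.61781108 -0.97102112 -1.37817121] 0.057226877067106094
```

View pics/m5.png

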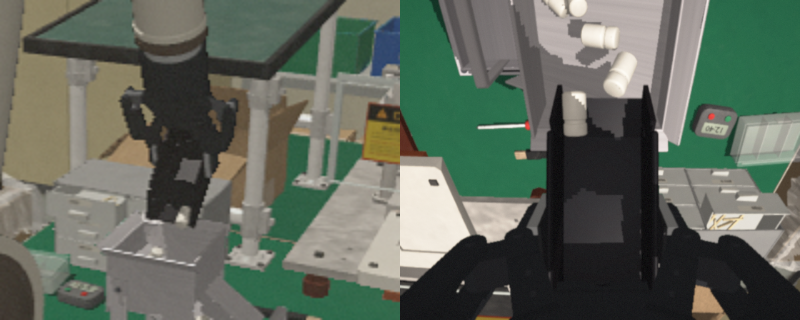

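Emit:
apply_moves(motion=[[-0.25, 0, 0.3, 0, -0.05, 0], [-0.5, 0, 0.5, 0, -0.1, 0], [-0.75, 0, 0.7, 0, -0.15, 0], [-1.0, 0, 0.9, 0, -0.2, 0], [-1.0, 0, 0.9, 0, -0.2, 0], [-1.0, 0, 0.9, 0, -0.2, 0]])

```text
clock: 7.35
ee_pos: [0.5775, 0.0325, 0.2595]
eef_rot: [-1.525, -0.452, -0.408]
wrist_force: [-0.5, 0.4, -1.0]
gripper_width: 0.0569
```

```bash
python3 - <<'E'
from h import *
s=read_state(); print(s["joints"].round(3),s["ee_pos"],s["wrist_force"],s["gripper_width"])
for n in ["wrist","scene"]: c=camera(n); cv2.imwrite(f"pics/{n}6.png",c["image"])
a=cv2.imread("pics/scene6.png")[160:320,230:430]; b=cv2.imread("pics/wrist6.png")
cv2.imwrite("pics/m6.png",np.hstack([cv2.resize(a,(400,320)),cv2.resize(b,(400,320))]))
E
```

```text
[ 0.205  0.045 -0.354  2.181  0.22   0.381  1.273] [0.57751361 0.03253486 0.25947049] [-0.49555776  0.39078149 -0.95354621] 0.05693921666657312
```

View pics/m6.png

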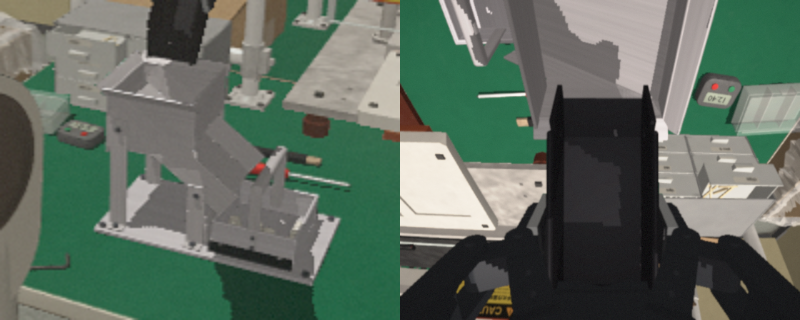

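Emit:
apply_moves(motion=[[0.5, 0, 1, 0, 0.1, 0], [0.5, 0, 2, 0, 0.2, 0], [0.5, 1, 2.5, -0.01, 0.3, 0], [0, 3, 2.5, -0.01, 0.4, 0], [-1, 5.5, 2.5, -0.01, 0.5, 0], [-2.5, 8.5, 2, -0.01, 0.6, 0], [-4, 11.5, 1.5, -0.02, 0.7, 0], [-5.5, 14.5, 0.5, -0.02, 0.8, 0], [-7, 17, -1, -0.02, 0.9, 0], [-7.7, 18.3, -3, -0.02, 0.9, 0]])

```text
clock: 8.28
ee_pos: [0.5019, 0.2195, 0.2276]
eef_rot: [-1.553, 0.256, 0.303]
wrist_force: [0.7, 0.6, -1.5]
gripper_width: 0.0572
```

Emit:
apply_moves(motion=[[0, 0, -3, 0, 0, 0], [0, 0, -6.5, 0, 0, 0], [0, 0, -10, 0, 0, 0], [0, 0, -13, 0, 0, 0], [0, 0, -15.5, 0, 0, 0], [0, 0, -17.5, 0, 0, 0], [0, 0, -18.8, 0, 0, 0], [0, 0, -18.8, 0, 0, 0], [0, 0, -18.8, 0, 0, 0]])

```text
clock: 9.03
ee_pos: [0.5011, 0.2156, 0.041]
eef_rot: [-1.557, 0.253, 0.297]
wrist_force: [0.7, 0.7, -0.8]
gripper_width: 0.0571
```

```bash
python3 - <<'E'
from h import *
s=read_state(); print(s["joints"].round(3),s["ee_pos"],R.from_rotvec(s["eef_rot"]).as_matrix().round(3),s["wrist_force"],s["gripper_width"])
for n in ["wrist","top","scene"]: c=camera(n); cv2.imwrite(f"pics/{n}7.png",c["image"])
a=cv2.imread("pics/scene7.png")[220:310,320:410]; b=cv2.imread("pics/wrist7.png");d=cv2.imread("pics/top7.png")[170:290,200:420]
cv2.imwrite("pics/m7.png",np.vstack([np.hstack([cv2.resize(a,(400,300)),cv2.resize(b,(400,300))]),cv2.resize(d,(800,300))[:,:]]))
E
```

```text
[-0.104  0.772 -0.39   1.642  0.147  1.099  1.075] [0.50110555 0.21563293 0.04103509] [[ 0.939 -0.343 -0.028]
 [ 0.027 -0.009  1.   ]
 [-0.343 -0.939  0.001]] [ 0.68630336  0.70255517 -0.7619753 ] 0.057081574410349216
```

View pics/m7.png

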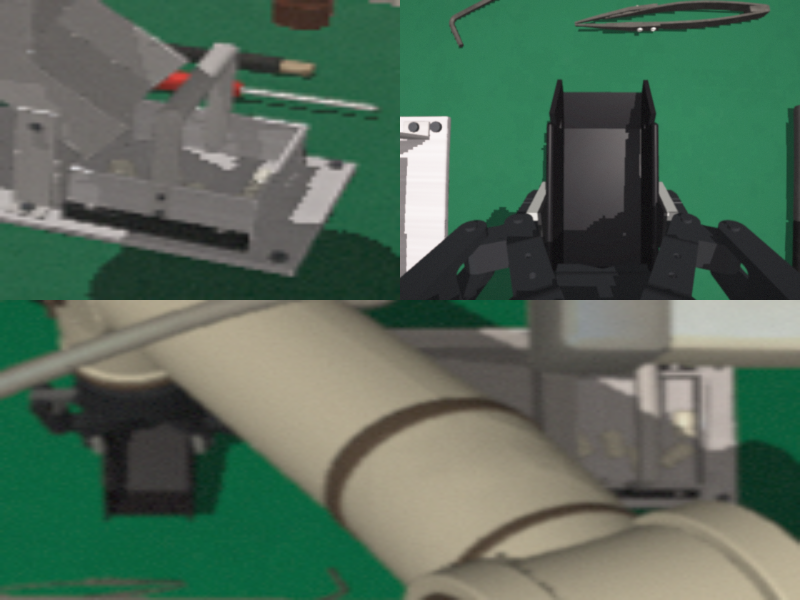

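Emit:
apply_moves(motion=[[0, 0, -1, 0, 0, 0], [0, 0, -2, 0, 0, 0], [0, 0, -2.5, 0, 0, 0], [0, 0, -2.7, 0, 0, 0], [0, 0, -2.7, 0, 0, 0]])

```text
clock: 9.6
ee_pos: [0.5003, 0.215, 0.0141]
eef_rot: [-1.558, 0.253, 0.298]
wrist_force: [-0.1, 0.8, -0.6]
gripper_width: 0.0568
```

Emit:
apply_moves(motion=[[0, 0, -0.1, 0, 0, 0], [0, 0, -0.1, 0, 0, 0]])

```text
clock: 9.77
ee_pos: [0.5003, 0.2152, 0.0139]
eef_rot: [-1.558, 0.253, 0.298]
wrist_force: [-1.4, -2.4, 5.4]
gripper_width: 0.0572
```

Emit:
apply_moves(motion=[[0, 0, 0, 0, 0, 0], [0, 0, 0, 0, 0, 0], [0, 0, 0, 0, 0, 0], [0, 0, 0, 0, 0, 0], [0, 0, 0, 0, 0, 0], [0, 0, 0, 0, 0, 0]], grip=-1)

```text
clock: 10.27
ee_pos: [0.5007, 0.2155, 0.0132]
eef_rot: [-1.557, 0.252, 0.297]
wrist_force: [0.0, 0.2, 0.2]
gripper_width: 0.0851
```

Emit:
apply_moves(motion=[[0.7, 0, 2, 0, 0, 0], [1.8, 0, 5, 0, 0, 0], [3, 0, 8.3, 0, 0, 0], [4.2, 0.1, 11.5, 0, 0, 0], [4.8, 0, 15, 0, -0.05, 0], [4.8, -1, 18.5, 0, -0.1, 0], [4.8, -3, 22, 0, -0.15, 0], [4.8, -6, 24.5, 0, -0.2, 0], [4.5, -9.5, 24.5, 0.01, -0.25, 0], [4, -13.4, 24.5, 0.01, -0.3, 0]])

```text
clock: 11.1
ee_pos: [0.5422, 0.0817, 0.2609]
eef_rot: [-1.568, 0.007, 0.057]
wrist_force: [0.6, -0.0, -0.7]
gripper_width: 0.0856
```

Emit:
apply_moves(motion=[[-0.3, -3.8, 0, 0, -0.05, 0], [-0.6, -7.6, 0, 0, -0.05, 0], [-0.9, -11.2, 0, 0, -0.05, 0], [-1.1, -14.5, 0, 0, -0.05, 0], [-1.2, -17.2, -1, 0, -0.05, 0], [-1.2, -18.5, -2.5, 0, -0.05, 0], [-1.2, -18.5, -4, 0, -0.05, 0], [-1.2, -18.5, -4, 0, -0.05, 0], [-1.2, -18.5, -4, 0, -0.05, 0]], grip=0)

```text
clock: 11.85
ee_pos: [0.528, -0.1031, 0.2178]
eef_rot: [-1.569, -0.022, 0.024]
wrist_force: [0.7, 0.0, 0.2]
gripper_width: 0.0425
```

```bash
python3 - <<'E'
from h import *
s=read_state(); print(s["joints"].round(3),s["ee_pos"],R.from_rotvec(s["eef_rot"]).as_matrix().round(3),s["wrist_force"],s["gripper_width"])
for n in ["wrist","top","scene"]: c=camera(n); cv2.imwrite(f"pics/{n}8.png",c["image"])
E
```

```text
[ 0.391  0.3   -0.295  1.85   0.1    1.008  1.654] [ 0.52798308 -0.10308835  0.21778738] [[ 1.    -0.001 -0.029]
 [ 0.029  0.002  1.   ]
 [-0.001 -1.     0.002]] [0.7278535  0.04672406 0.19341114] 0.04250095493997393
```

View pics/wrist8.png

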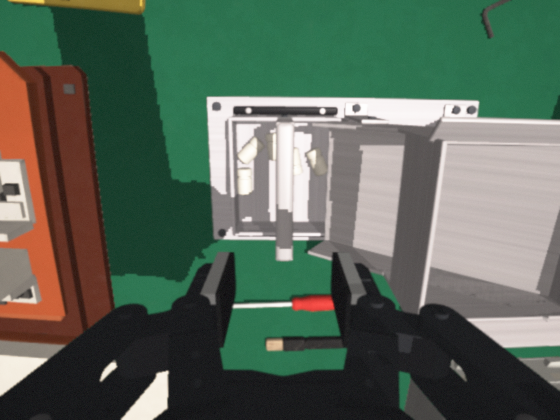

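View pics/top8.png

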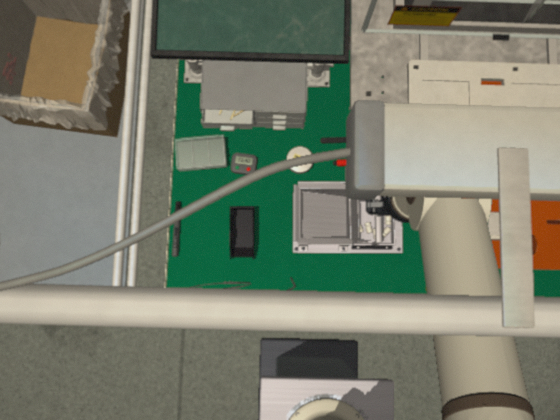

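View pics/scene8.png

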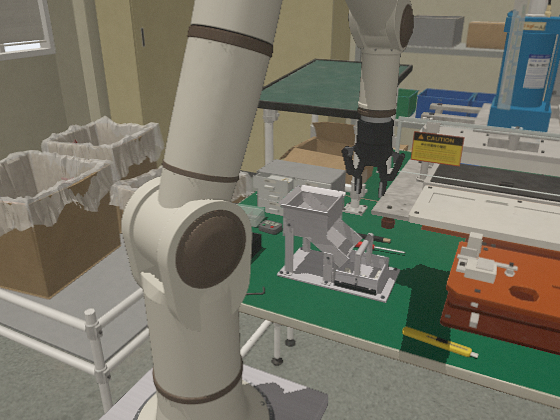

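Bin stands upright at top px (243,232). Now counting posts and measuring the bar (wrist px ~ (285,120)–(285,260)).

```bash
python3 - <<'E'
from h import *
crop(cv2.imread("pics/wrist8.png"),205,90,345,270,4,"pics/w8c.png")
E
```

```text
(no output)
```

View pics/w8c.png

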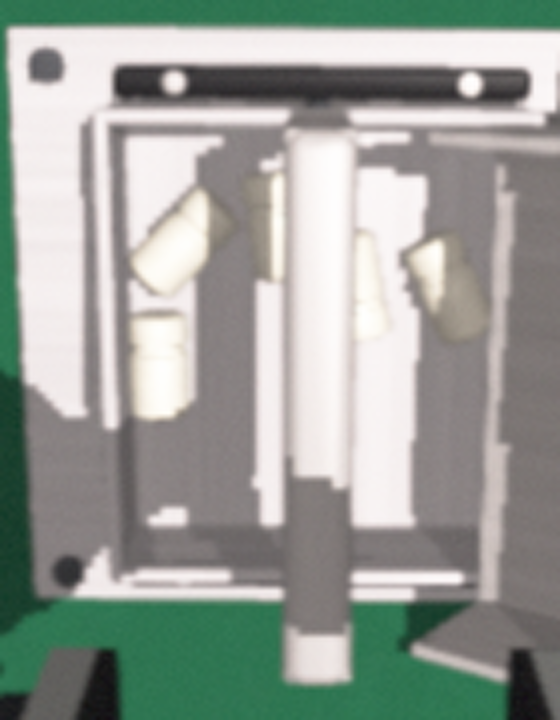

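```bash
python3 - <<'E'
from h import *
c=camera("wrist"); k=lambda x,y:(205+x/4,90+y/4)
print(onz(c,[k(320,130),k(318,632),k(318,683),k(290,300),k(347,300)],.101).round(4))
print(read_state()["ee_pos"])
E
```

```text
[[ 0.4738 -0.1032  0.101 ]
 [ 0.5731 -0.1005  0.101 ]
 [ 0.5845 -0.1001  0.101 ]
 [ 0.5053 -0.1078  0.101 ]
 [ 0.505  -0.0971  0.101 ]]
[ 0.5295885  -0.10267933  0.21941609]
```

Emit:
apply_moves(motion=[[0, 0.1, -2, 0, 0, 0], [0, 0.1, -5, 0, 0, 0], [0, 0.1, -8, 0, 0, 0], [0, 0.1, -11, 0, 0, 0], [0, 0.1, -13, 0, 0, 0], [0, 0.1, -14.1, 0, 0, 0], [0, 0.1, -14.1, 0, 0, 0], [0, 0.1, -14.1, 0, 0, 0]])

```text
clock: 12.72
ee_pos: [0.5294, -0.1022, 0.0779]
eef_rot: [-1.57, -0.025, 0.022]
wrist_force: [0.1, -0.2, 1.0]
gripper_width: 0.0426
```

Emit:
apply_moves(motion=[[0, 0, 0, 0, 0, 0], [0, 0, 0, 0, 0, 0], [0, 0, 0, 0, 0, 0], [0, 0, 0, 0, 0, 0], [0, 0, 0, 0, 0, 0], [0, 0, 0, 0, 0, 0], [0, 0, 0, 0, 0, 0]], grip=1)

```text
clock: 13.3
ee_pos: [0.5301, -0.1023, 0.0788]
eef_rot: [-1.57, -0.026, 0.02]
wrist_force: [-0.8, 2.0, 7.3]
gripper_width: 0.0128
```

```bash
python3 - <<'E'
from h import *
s=read_state(); print(s["joints"].round(3),s["ee_pos"],R.from_rotvec(s["eef_rot"]).as_matrix().round(3),s["wrist_force"],s["ft_torque"],s["gripper_width"])
for n in ["wrist","scene"]: c=camera(n); cv2.imwrite(f"pics/{n}9.png",c["image"])
a=cv2.imread("pics/scene9.png")[180:310,260:420]; b=cv2.imread("pics/wrist9.png")
cv2.imwrite("pics/m9.png",np.hstack([cv2.resize(a,(400,325)),cv2.resize(b,(400,325))]))
E
```

```text
[ 0.35   0.491 -0.258  1.95   0.182  0.719  1.584] [ 0.53010694 -0.10227275  0.07880038] [[ 1.     0.004 -0.03 ]
 [ 0.03   0.001  1.   ]
 [ 0.004 -1.     0.   ]] [-0.77918974  2.03768271  7.33897997] [ 0.27842396  0.07304283 -0.00182198] 0.012824505057416847
```

View pics/m9.png

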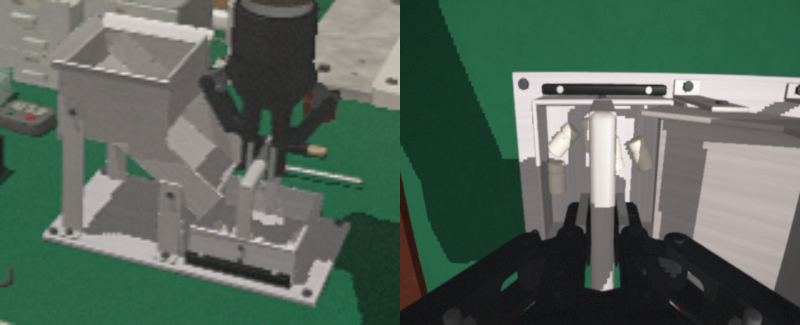

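Emit:
apply_moves(motion=[[0, -0.3, 0.1, 0, 0, 0], [0, -0.9, 0.1, 0, 0, 0], [0, -1.6, 0.1, 0, 0, 0], [0.1, -2.4, 0.1, 0, 0, 0], [0.1, -3.2, 0.1, 0, 0, 0], [0.1, -3.9, 0.1, 0, 0, 0], [0.1, -4.3, 0.1, 0, 0, 0], [0.1, -4.5, 0.1, 0, 0, 0], [0.1, -4.5, 0.1, 0, 0, 0]])

```text
clock: 14.15
ee_pos: [0.5303, -0.1467, 0.0793]
eef_rot: [-1.569, -0.024, 0.021]
wrist_force: [-1.9, 6.5, 9.7]
gripper_width: 0.0128
```

```bash
python3 - <<'E'
from h import *
s=read_state(); print(s["joints"].round(3),s["ee_pos"],R.from_rotvec(s["eef_rot"]).as_matrix().round(3),s["wrist_force"],s["ft_torque"],s["gripper_width"])
for n in ["wrist","scene"]: c=camera(n); cv2.imwrite(f"pics/{n}10.png",c["image"])
a=cv2.imread("pics/scene10.png")[180:310,260:420]; b=cv2.imread("pics/wrist10.png")
cv2.imwrite("pics/m10.png",np.hstack([cv2.resize(a,(400,325)),cv2.resize(b,(400,325))]))
E
```

```text
[ 0.424  0.505 -0.252  1.923  0.178  0.733  1.67 ] [ 0.53030848 -0.14671687  0.07926506] [[ 1.     0.002 -0.029]
 [ 0.029  0.002  1.   ]
 [ 0.002 -1.     0.002]] [-1.93741303  6.49098964  9.72502501] [ 1.59261742  0.32283534 -0.06385027] 0.012846102973716475
```

View pics/m10.png

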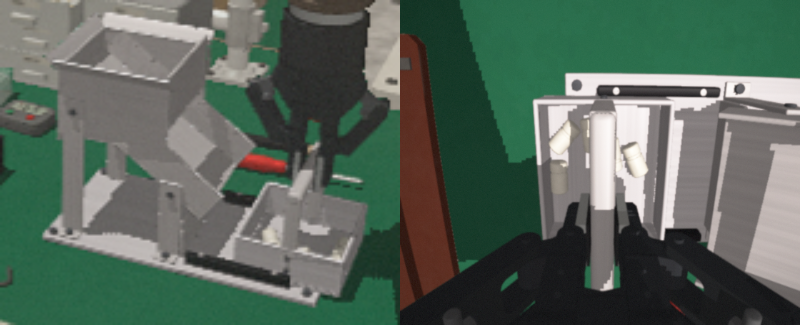

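Emit:
apply_moves(motion=[[0, 0, 0.3, 0, 0, 0], [0, 0, 0.8, 0, 0, 0], [0, 0, 1.6, 0, 0, 0], [0, 0, 2.8, 0, 0, 0], [0, 0, 4.3, 0, 0, 0], [0, 0, 6, 0, 0, 0], [0, 0, 7.8, 0, 0, 0], [0, 0, 9.6, 0, 0, 0], [0, 0, 11.4, 0, 0, 0], [0, 0, 12.8, 0, 0, 0]])

```text
clock: 15.08
ee_pos: [0.5291, -0.1483, 0.2084]
eef_rot: [-1.571, -0.023, 0.022]
wrist_force: [0.3, -0.5, -3.2]
gripper_width: 0.0129
```

Emit:
apply_moves(motion=[[0, 0, 0.9, 0, 0, 0], [0, 0, 1.5, 0, 0, 0], [0, 0, 1.8, 0, 0, 0], [0, 0, 1.8, 0, 0, 0], [0, 0, 1.8, 0, 0, 0], [0, 0, 1.8, 0, 0, 0]])

```text
clock: 15.58
ee_pos: [0.529, -0.1475, 0.2233]
eef_rot: [-1.569, -0.022, 0.024]
wrist_force: [-1.0, 0.5, -3.1]
gripper_width: 0.0126
```

```bash
python3 - <<'E'
from h import *
s=read_state(); print(s["joints"].round(3),s["ee_pos"],R.from_rotvec(s["eef_rot"]).as_matrix().round(3),s["wrist_force"],s["ft_torque"],s["gripper_width"])
for n in ["wrist","top","scene"]: c=camera(n); cv2.imwrite(f"pics/{n}11.png",c["image"])
crop(cv2.imread("pics/scene11.png"),260,150,440,300,4,"pics/s11c.png")
E
```

```text
[ 0.462  0.313 -0.289  1.818  0.101  1.027  1.734] [ 0.52900623 -0.14748982  0.22330992] [[ 1.    -0.001 -0.029]
 [ 0.029  0.001  1.   ]
 [-0.001 -1.     0.001]] [-1.00187562  0.4863474  -3.08472297] [ 0.03276867 -0.03191426  0.04527302] 0.012604628032022733
```

View pics/s11c.png

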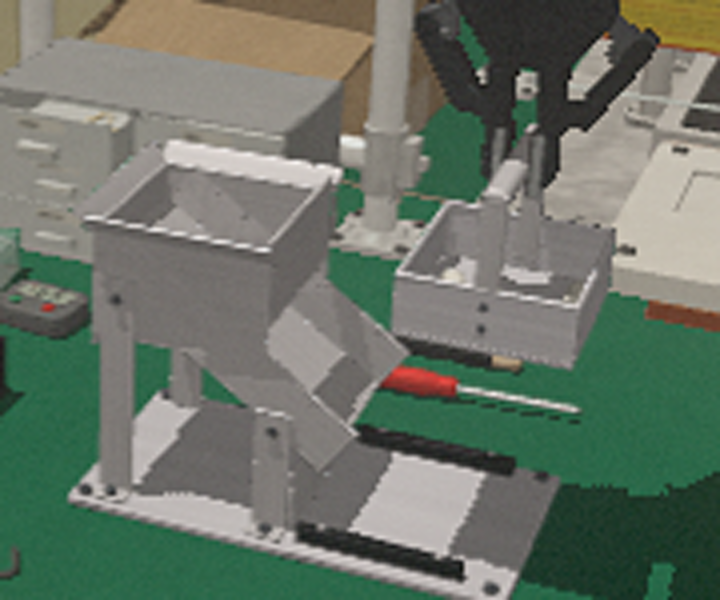

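View pics/wrist11.png

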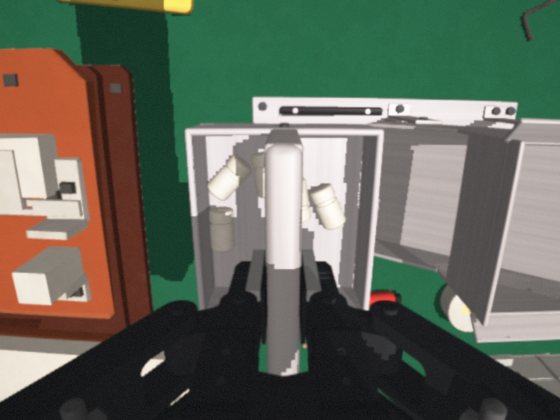

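View pics/top11.png

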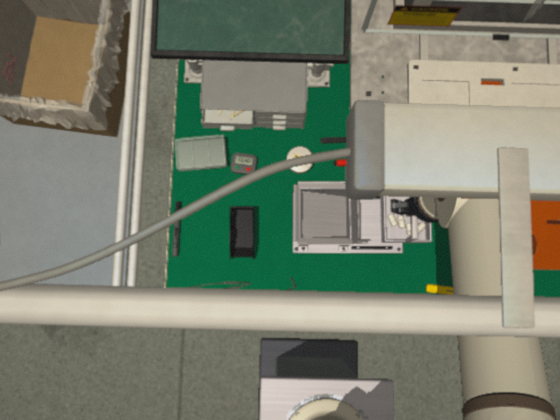

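```bash
python3 - <<'E'
from h import *
from scipy.optimize import least_squares
S=camera("scene");W=camera("wrist")
loc=np.array([[-56,50,0],[-56,-50,0],[-56,50,36],[-56,-50,36],[56,-50,36],[56,50,36]])/1e3
uv=np.array([(393,325),(575,367),(393,276),(580,322),(613,230),(448,200)])/4+[260,150]
f=lambda p:(proj(S,R.from_rotvec(p[3:]).apply(loc)+p[:3])-uv).ravel()
o=least_squares(f,[.529,-.147,.15,0,0,.029]);print(o.x.round(4),f(o.x).round(1))
s=read_state();print(s["joint_vel"].round(3),s["ee_pos"],s["clock"])
E
```

```text
[ 0.5517 -0.1431  0.1398  0.0445 -0.0267  0.0444] [-0.2  1.6 -1.3  1.2  1.5 -0.3 -0.1 -1.9  0.3  0.2 -0.2 -0.8]
[ 0.    -0.003 -0.001 -0.002  0.002 -0.001  0.   ] [ 0.52950665 -0.14747073  0.2238111 ] 15.8333
```

```bash
python3 - <<'E'
from h import *
crop(cv2.imread("pics/wrist11.png"),180,115,400,320,3,"pics/w11c.png")
E
```

```text
(no output)
```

View pics/w11c.png

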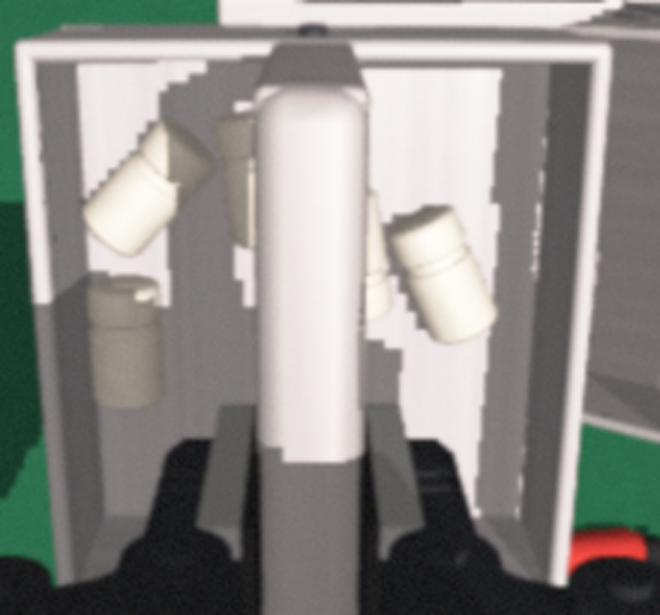

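```bash
python3 - <<'E'
from h import *
from scipy.optimize import least_squares
S=camera("scene");W=camera("wrist")
loc=np.array([[-56,50,0],[-56,-50,0],[-56,50,36],[-56,-50,36],[56,-50,36],[56,50,36]])/1e3
uv=np.array([(393,325),(575,367),(393,276),(580,322),(613,230),(448,200)])/4+[260,150]
lw=np.array([[-56,-50,36],[-56,50,36]])/1e3; uw=np.array([(18,43),(612,45)])/3+[180,115]
b=np.array([[-50,0,95]])/1e3; ub=np.array([(311,88)])/3+[180,115]
def f(p):
    X=lambda l:R.from_rotvec(p[3:6]).apply(l)+p[:3]
    # small free pixel bias for scene camera (2 mm calibration)
    return np.r_[(proj(S,X(loc))+p[6:8]-uv).ravel(),(proj(W,X(lw))-uw).ravel(),(proj(W,X(b))-ub).ravel(),p[6:8]/1.5,(p[:2]-[.529,-.1475])/.002*.7]
o=least_squares(f,[.529,-.147,.15,0,0,.029,0,0]);print(o.x.round(4),f(o.x).round(1))
E
```

```text
[ 0.5298 -0.1467  0.156   0.0146 -0.0938  0.025   0.8527  1.5504] [-0.8  2.8 -0.9  1.8  0.1  1.  -0.4 -1.3  1.6 -2.4 -0.1 -2.6  0.5 -0.8
 -0.2 -0.7 -0.2  1.   0.6  1.   0.3  0.3]
```

```bash
python3 - <<'E'
from h import *
a=cv2.imread("pics/wrist10.png")[100:330,170:410];b=cv2.imread("pics/wrist11.png")[100:330,170:410]
cv2.imwrite("pics/cmp.png",cv2.resize(np.hstack([a,b]),(800,383),interpolation=cv2.INTER_CUBIC))
E
```

```text
(no output)
```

View pics/cmp.png

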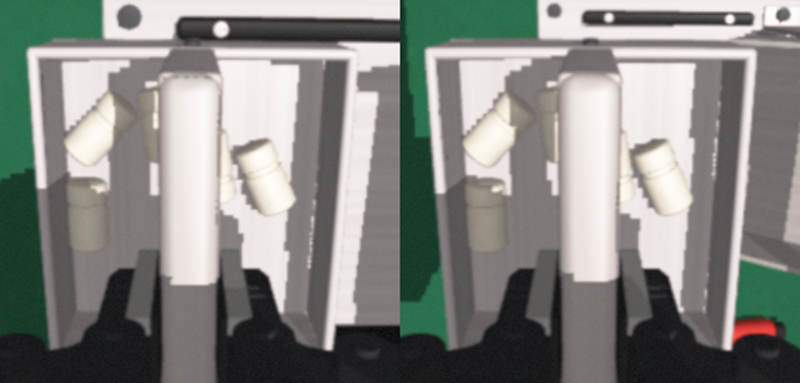

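```bash
python3 - <<'E'
from h import *
s=read_state(); print(s["joint_vel"].round(4),s["ee_pos"],s["wrist_force"],s["gripper_width"],s["clock"])
print(job_done())
E
```

```text
[ 0.0004 -0.0006 -0.0018 -0.0004 -0.0001  0.0009  0.0034] [ 0.52966442 -0.14752773  0.22405151] [-0.15216428 -0.55110126 -4.24733288] 0.012303400617562337 15.9333
the job is handed in; nothing more can be done
None
```

I tipped all five posts from the black bin into the chute and stood the empty bin upright on the bench. I set it a few centimetres from where it started and let go of it. I then drew the carrier about 45 mm out along its rails, lifted it by its arch handle and handed in at 15.9 s while still holding it.

**Last checks**
- **Posts:** all five are visible in the carrier, two of them partly hidden under the bar.
- **Height:** the tool rose 14.4 cm from where the carrier stood on the 6 mm plate, so its underside is about 15 cm above the bench.
- **Level:** the wrist pictures before and after the lift match to within about a pixel and the tool's tilt did not change, so I take it as level to about half a degree.
- **Still:** joint speeds were close to zero.
- **Bystanders:** the last top view shows the tin and timer where they were. The screwdriver and marker are partly hidden there, but in the last scene crop they look unmoved.

**One check disagreed:** a rough fit of the carrier's corners in the scene camera gave up to 5 degrees of tilt and a height between 14.0 and 15.6 cm. It left errors of up to nearly 3 pixels, so I relied on the wrist pictures and the arm's own readings instead.

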